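Dock the tool battery in the paint closet

TASK

Slide the blue battery pack along the charging dock until it drops into the pocket and sits fully home on the two brass pegs, then push the red tab towards the pack as far as it goes, so that the steel keeper covers the pack's front lip. Keep the pack on the dock, do not lift it or tip it up, and leave the paint can, tape roll and brush where they are.

Things in the scene. Friction and masses are not known exactly. Their poses are not given: they have to be found in the camera images.
- pack_mid (a point): Centre (half-way up) of the battery pack, a blue block on a black base, 120 mm long (x), 100 wide (y), 50 high, about 0.6 kg, too wide to grasp; starts flat on the dock's deck, perhaps skewed. Axes: x to its front, y to its left, z up. At the front a black lip 14 mm high stands out 18 mm (within the 120); the other three sides are upright and flush.
- pack_sockets (a point): Point mid-way between the two blind round sockets in the pack's underside, 32 mm behind its centre, at the level of the underside; sockets 19 mm across, 10 mm deep, 28 mm to either side (y) of this point.
- pocket (a point): Centre of the floor of the dock's pocket, 126 mm (x) by 106 mm (y), 21 mm above the bench. Fixed. Axes: x is the way the pack must slide and point, y to the left, z up. Side walls reach 42 mm above the bench. Home, the pack lies flat with its centre straight above this point (play 1.5 mm), 25 mm above it.
- pegs (a point): Point on the pocket floor mid-way between the two brass pegs, 32 mm in -x from the pocket's centre; pegs at y = +28 and -28 mm, 16 mm across, tapered, 7 mm high (2 mm below the deck). A pack half way in slides over them, front low by a few degrees, and drops when its sockets meet them.
- deck (a point): Point on the dock's flat open deck, in the middle of its edge to the pocket (63 mm in -x from the pocket's centre). Deck 30 mm above the bench, 9 mm above the pocket floor, 200 mm wide, 242 mm long towards -x. Orange cheeks (42 mm above the bench) over its last 35 mm flare outwards from 53 mm off the centre line at the pocket to about 72 mm. Axes as pocket.
- keeper_tab (a point): Centre of the red push tab, a plate 12 (x) by 44 (y) by 32 mm high, top 76 mm above the bench, on a flat steel keeper that slides on the dock beyond the pocket. Axes as pocket; open, it is 111 mm in +x from the pocket's centre. The dock top there is 37 mm above the bench, ending 19 mm beyond. The keeper passes 3 mm above the lip of a pack that is home; a pack not home can block it.
- keeper (a joint): How far the keeper has slid towards the pack (dock -x): about 0 open, 0.025 m closed (stop). It stays where it is left; about 2 N moves it.
- paint_can: White paint can, 108 mm across, 125 mm high; origin at its underside. Bystander.
- tape_roll: Yellow tape roll lying flat, 100 mm across, 25 mm high; origin at its underside. Bystander.
- paint_brush: Paint brush lying on the bench, handle to its -x; origin beneath it. Bystander.
Things that resemble listed ones, but are neither listed nor needed, are in the scene too. There is more than one size of the part that bears pack_mid; the job needs the largest.

How it is judged:
On the way, in this order (a step that is already met when the one before it is completed fails the run):
1. the pack is home in the pocket, flat on its floor over the pegs (horizontal distance between pack_mid and pocket below 0.005 m and z of pack_mid in the frame of pocket below 0.0275 m and angle between pack_mid's own z axis and vertical below 0.03 rad), for 0.3 s.
2. the keeper is closed over the lip (value of joint keeper above 0.019 m), for 0.2 s.
At the end, for the whole second after the job is handed in: The pack lies flat (within 0.03 rad) and at rest in the pocket, centre within 5 mm of the pocket's centre, turned no more than 0.06 rad, its centre no more than 27.5 mm above the pocket floor (25 mm is fully home), and the keeper is slid at least 19 of its 25 mm over the lip (all of step 1 and angle between the x axis of pack_mid and the x axis of pocket, either way round below 0.06 rad and value of joint keeper above 0.019 m and linear speed of pack below 0.01 m/s); the robot touches nothing.
It fails at once if the pack is lifted more than about 25 mm off the deck (z of pack_mid in the frame of pocket above 0.06 m).
It fails at once if the pack is tipped up by more than 0.4 rad (angle between pack_mid's own z axis and vertical above 0.4 rad).
It fails at once if the pack falls off the dock onto the bench (contact force between pack and table above 0.3 N).
It fails at once if a bystander is shifted by more than 30 mm (distance of any of paint_can, tape_roll, paint_brush from where it was at the start of the episode above 0.03 m).
It also fails if it takes over 66 s, if anything falls off the work surface, if the arm or the gripper's body presses on something with over 40 N, if the wrist force passes 120 N, or if a joint passes its speed limit or range.

ROBOT

A 6-joint arm with a two-finger parallel gripper is mounted at the origin on the work surface. World frame = base frame: x ahead of the robot, y to its left, z up, the work surface at z = 0. Lengths are in m, angles in rad, forces in N, time in s.
With the tool pointing down it reaches from about 0.325 to 0.9 m from the base axis. Payload 3.5 kg.
Tool frame: the origin (TCP) lies midway between the tips of the shut fingers; the grasp point (between the pads) lies 19 mm behind it; z points along the fingers, y is the line along which they close (so a half turn about z gives the same grasp; the last joint's range is limited). The gripper opens to 85 mm and grips with 20 to 120 N. Pads are 22 mm wide; open, the fingers measure 114 mm over their backs; the gripper's body (76 mm by 85 mm) begins 54 mm behind the grasp point. The pads swing forward as they close: fully open they stand 13 mm farther back than shut.
Start: joints at [-1.349, 0.276, -0.026, 1.268, 0, 1.467], TCP at [0.199, -0.592, 0.231] pointing down, gripper open.
Joint ranges: [-3.12, 3.12], [-0.85, 1.88], [-1.08, 1.24], [-1.95, 2.15], [-1.57, 1.53], [-3.14, 3.14]. Speed limits (rad/s): [2.57, 2.57, 3.14, 3.14, 3.14, 3.14].

INTERFACE

Orientations are given as a unit quaternion [x, y, z, w].
In Python, from bench import env gives the robot as it stands. The module is installed in compiled form; this text tells all that it offers.
- The arm moves only by the tool move_arm, never from a script. Its argument "steps" is a list of rows, each an object with "hand": the closure, from 0 (fully open) to 1 (shut); "slide": the shift along the tool's x, y, z normalised to -1 to 1, where 1 is 0.4 m, a list of three; "turn": the turn, a rotation vector about the tool's x, y, z normalised to -1 to 1, where 1 is 60 degrees, a list of three. A call has 1 to 20 rows; each row is the pose to reach, as a shift and turn from the pose commanded when the call began, along the tool's axes at that moment; what a row does not reach only later rows make up. A row lasts 1/8 s, in which the tool goes at most 62.5 mm and 10.7 degrees, less where a joint would pass 70% of its speed; a pose out of reach is approached as far as the arm can. A call with a number of a shift or a turn outside -1 to 1 is refused whole. A call with a gripper value outside its range is refused whole. The fingers move at their own pace and stop on an object; the grip force is fixed at half the most. Time passes only in rows, so rows that repeat a pose let the fingers close. It gives the time, the measured TCP pose, the force, the opening and the grip force at its end, in the units of the state.
- env.observe(): the state, without advancing time (a new reading comes with each control period).
- env.capture(name): name is "scene" or "side" or "wrist"; returns a dict with "pixels" (480x640x3 uint8, red, green, blue), "camera_matrix" (3x3 intrinsics, pixels), "position" and "rotation" of the camera in the world; the wrist camera has in their place "T_tool_cam" (4x4, takes a point from camera to tool coordinates, whose origin is the TCP and whose axes are the flange's). Camera axes: x right, y down, z forward; pixel columns grow to the right and rows downward; lengths in m; the calibration is good to about 2 mm. A picture is of the moment at which its call begins: read the wrist's pose just before it. There is no depth.
- env.hand_in(): hands the job in; it is judged then, once.
The state is a dict: "clock": time; "q": joint angles; "qvel": joint speeds; "joint_efforts": joint torques, N m; "eef_pos": TCP position; "tcp_rot": TCP orientation; "contact_force": force on the tool from outside, world axes, zero at the start; "moment": the same for the moment, N m; "finger_gap": finger opening in m; "grasp_force": force on a finger pad.
Only numpy, scipy, OpenCV 4.12 (cv2) and the standard library are available. Lean on these libraries where they do the work, as an engineer would, in place of code of your own. Each camera call takes 0.05 s, during which the arm holds its last target. There are 200 camera calls.

## Working session

There is one attempt and no reset: what is moved stays moved. The work goes in short steps, Python scripts to look and compute and a tool call to move; the robot and the scene stay as the last step left them, time stands still between calls to the robot, and variables do not carry over. Pictures are saved under pics/ and viewed, at most 13 in all, crops included, and the job is handed in when it is done.

Besides the shell and the picture viewer there is one more tool, called after "Call:" by a JSON object that holds its "method" and its "body". move_arm: Moves the arm, as the interface text tells. Scaled input: -1 to 1 covers 0.4 m each way for a shift and 60 degrees each way for a turn. Its arguments: {"type":"object","properties":{"steps":{"type":"array"}},"required":["steps"]}

```bash
mkdir -p pics; python3 - <<'E'
from bench import env
import cv2, numpy as np, pickle
s=env.observe(); print({k:np.round(v,4).tolist() for k,v in s.items()})
d={}
for n in ("scene","side","wrist"):
    c=env.capture(n); d[n]=c
    cv2.imwrite(f"pics/{n}0.png",c["pixels"][:,:,::-1])
    print(n,{k:np.round(v,4).tolist() for k,v in c.items() if k!="pixels"})
pickle.dump((s,d),open("d0.pkl","wb"))
E
```

```text
{'clock': 0.0, 'q': [-1.3494, 0.2771, -0.0279, 1.268, -0.0, 1.4674], 'qvel': [-0.0002, -0.0005, 0.0005, -0.0016, 0.0002, 0.0001], 'joint_efforts': [-0.0013, -44.5509, 29.5204, 0.0165, -0.0002, -0.0], 'eef_pos': [0.1993, -0.5915, 0.2301], 'tcp_rot': [0.9868, 0.1617, -0.0001, -0.0011], 'contact_force': [-0.1973, 0.1967, -0.4213], 'moment': [-0.035, 0.0515, 0.0275], 'grasp_force': 0.0, 'finger_gap': 0.0857}
scene {'camera_matrix': [[567.6066, 0.0, 318.1064], [0.0, 567.6066, 238.121], [0.0, 0.0, 1.0]], 'position': [1.4519, -0.0707, 1.1151], 'rotation': [0.7099, 0.6054, -0.2335, -0.2739]}
side {'camera_matrix': [[509.909, 0.0, 315.9973], [0.0, 509.909, 243.0273], [0.0, 0.0, 1.0]], 'position': [0.0994, 0.655, 0.9247], 'rotation': [-0.289, 0.8935, -0.3285, 0.1014]}
wrist {'camera_matrix': [[396.4021, 0.0, 321.6589], [0.0, 396.4021, 242.4234], [0.0, 0.0, 1.0]], 'T_tool_cam': [[-0.0007, -0.951, -0.3092, 0.079], [1.0, -0.0006, -0.0004, -0.0009], [0.0002, -0.3092, 0.951, -0.1443], [0.0, 0.0, 0.0, 1.0]]}
```

View pics/scene0.png

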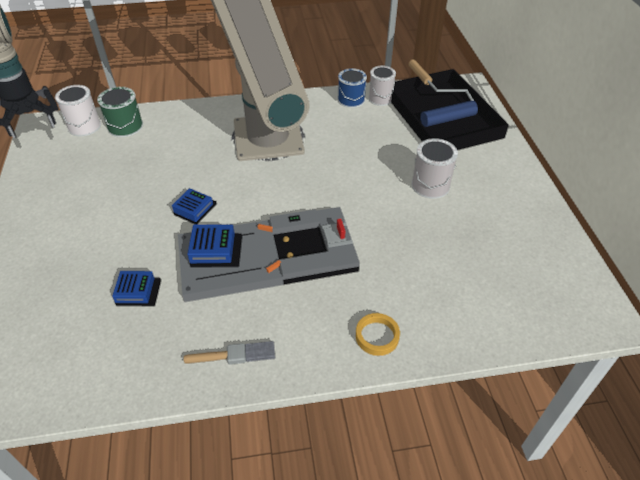

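View pics/side0.png

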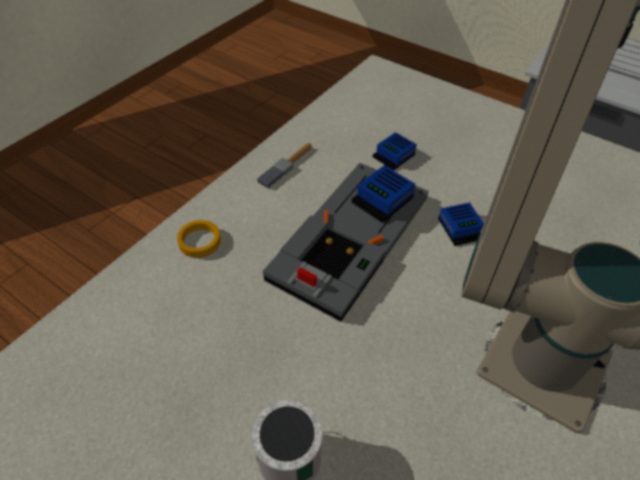

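Scene view: the pack is on the dock at about (213,243), between two smaller decoys at (193,205) and (136,287). The pegs are at (286,239) and (290,254), the red tab at (341,229) and the cheeks at (265,227) and (274,266). The side view shows the same layout, with pegs at (329,240) and (350,251) and the tab at (307,277).

```bash
cat > h.py <<'E'
import numpy as np, cv2
from scipy.spatial.transform import Rotation as R
def campose(c,s=None):
    if "T_tool_cam" in c:
        T=np.eye(4);T[:3,:3]=R.from_quat(s["tcp_rot"]).as_matrix();T[:3,3]=s["eef_pos"];T=T@c["T_tool_cam"];return T[:3,:3],T[:3,3]
    return R.from_quat(c["rotation"]).as_matrix(),np.array(c["position"])
def cast(c,uv,z,s=None):
    Rm,p=campose(c,s);uv=np.atleast_2d(uv).astype(float)
    d=np.c_[uv,np.ones(len(uv))]@np.linalg.inv(c["camera_matrix"]).T@Rm.T
    return p+d*((z-p[2])/d[:,2])[:,None]
def tri(c1,u1,c2,u2):
    A=[];b=[]
    for c,u in((c1,u1),(c2,u2)):
        Rm,p=campose(c);d=Rm@np.linalg.inv(c["camera_matrix"])@[*u,1];d/=np.linalg.norm(d);P=np.eye(3)-np.outer(d,d);A.append(P);b.append(P@p)
    return np.linalg.solve(sum(A),sum(b))
def blobs(c,lo,hi,roi,amin=8):
    h=cv2.cvtColor(c["pixels"],cv2.COLOR_RGB2HSV);m=cv2.inRange(h,lo,hi)
    k=np.zeros_like(m);x0,y0,x1,y1=roi;k[y0:y1,x0:x1]=m[y0:y1,x0:x1]
    n,l,st,ce=cv2.connectedComponentsWithStats(k)
    return [(ce[i].round(2),int(st[i,4]),(l==i).astype(np.uint8)) for i in range(1,n) if st[i,4]>=amin]
E
python3 - <<'E'
from h import *; import pickle
s,d=pickle.load(open("d0.pkl","rb"))
roi={"scene":(170,190,370,310),"side":(250,150,440,330)}
B={}
for n in roi:
    c=d[n]
    for nm,lo,hi,z in(("red",(0,170,90),(4,255,255),.06),("orange",(5,180,120),(14,255,255),.042),("brass",(15,90,70),(30,255,255),.028),("blue",(105,120,30),(125,255,255),.08)):
        bs=blobs(c,lo,hi,roi[n]); B[n,nm]=bs
        for b in bs: print(n,nm,b[0],b[1],cast(c,b[0],z)[0].round(4))
t=lambda nm,i,j:print(nm,tri(d["scene"],B["scene",nm][i][0],d["side"],B["side",nm][j][0]).round(4)) 
try:
    t("red",0,0)
    for i in(0,1):
        for j in(0,1): t("brass",i,j)
except Exception as e: print(e)
# rectified top view at z=.08, 1px=0.5mm
im=[]
for n in roi:
    c=d[n];W=np.array([[.25,-.35],[.6,-.35],[.6,.15],[.25,.15]])
    Rm,p=campose(c);X=np.c_[W,np.full(4,.08)];q=(X-p)@Rm@np.array(c["camera_matrix"]).T;q=q[:,:2]/q[:,2:]
    H=cv2.getPerspectiveTransform(q.astype(np.float32),((W-[.25,-.35])*1100).astype(np.float32)); im.append(cv2.warpPerspective(c["pixels"],H,(385,550)))
cv2.imwrite("pics/rect.png",np.hstack(im)[:,:,::-1])
E
```

```text
scene red [340.51 228.19] 91 [0.4827 0.1424 0.06  ]
scene orange [264.49 227.29] 41 [ 0.4319 -0.0483  0.042 ]
scene orange [272.83 266.19] 47 [ 0.5652 -0.0406  0.042 ]
scene brass [285.63 238.63] 30 [0.4673 0.0021 0.028 ]
scene brass [289.59 254.55] 29 [0.5226 0.0055 0.028 ]
scene blue [191.48 205.41] 759 [ 0.3602 -0.2289  0.08  ]
scene blue [210.68 243.93] 1375 [ 0.5029 -0.184   0.08  ]
side red [305.63 275.96] 186 [0.4843 0.1432 0.06  ]
side orange [325.44 216.07] 27 [ 0.5591 -0.0372  0.042 ]
side orange [375.35 238.95] 37 [ 0.4259 -0.0458  0.042 ]
side brass [296.96 154.96] 113 [ 0.758 -0.188  0.028]
side brass [328.57 240.09] 23 [0.5169 0.01   0.028 ]
side brass [349.12 250.17] 24 [0.4618 0.0072 0.028 ]
side blue [395.41 155.03] 343 [ 0.5176 -0.287   0.08  ]
side blue [385.29 189.17] 1645 [ 0.4744 -0.1638  0.08  ]
red [0.4838 0.1428 0.0606]
brass [ 0.6266 -0.0134  0.2081]
brass [0.5012 0.0119 0.0525]
brass [ 0.6448 -0.0187  0.1873]
brass [0.5189 0.0061 0.0233]
```

View pics/rect.png

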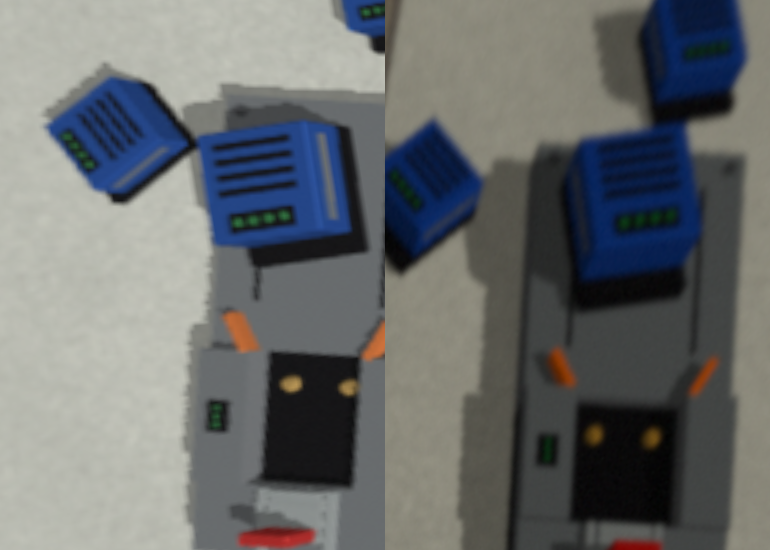

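Call:
{"method": "move_arm", "body": {"steps": [{"hand":0,"slide":[0.15,-0.15,-0.1],"turn":[0,0,-0.15]},{"hand":0,"slide":[0.3,-0.3,-0.175],"turn":[0,0,-0.3]},{"hand":0,"slide":[0.45,-0.45,-0.175],"turn":[0,0,-0.45]},{"hand":0,"slide":[0.583,-0.595,-0.175],"turn":[0,0,-0.6]},{"hand":0,"slide":[0.583,-0.595,-0.175],"turn":[0,0,-0.617]},{"hand":0,"slide":[0.583,-0.595,-0.175],"turn":[0,0,-0.617]},{"hand":0,"slide":[0.583,-0.595,-0.175],"turn":[0,0,-0.617]},{"hand":0,"slide":[0.583,-0.595,-0.175],"turn":[0,0,-0.617]}]}}

```text
clock: 1.15
eef_pos: [0.3444, -0.2927, 0.3011]
tcp_rot: [0.884, 0.467, -0.0, 0.0]
contact_force: [0.7, -0.5, 0.8]
finger_gap: 0.0856
grasp_force: 0.0
```

Call:
{"method": "move_arm", "body": {"steps": [{"hand":0,"slide":[0.2,-0.03,0],"turn":[0,0,-0.15]},{"hand":0,"slide":[0.4,-0.06,0],"turn":[0,0,-0.3]},{"hand":0,"slide":[0.6,-0.09,0],"turn":[0,0,-0.45]},{"hand":0,"slide":[0.825,-0.122,0],"turn":[0,0,-0.6]},{"hand":0,"slide":[0.825,-0.122,0],"turn":[0,0,-0.622]},{"hand":0,"slide":[0.825,-0.122,0],"turn":[0,0,-0.622]},{"hand":0,"slide":[0.825,-0.122,0],"turn":[0,0,-0.622]},{"hand":0,"slide":[0.825,-0.122,0],"turn":[0,0,-0.622]}]}}

```text
clock: 2.15
eef_pos: [0.4904, 0.0063, 0.3009]
tcp_rot: [0.689, 0.724, -0.001, -0.0]
contact_force: [0.7, 1.2, -0.6]
finger_gap: 0.0857
grasp_force: 0.0
```

```bash
python3 - <<'E'
from bench import env
from h import *; import pickle
s=env.observe(); c=env.capture("wrist"); print(s["eef_pos"],s["tcp_rot"])
cv2.imwrite("pics/wrist1.png",c["pixels"][:,:,::-1]); pickle.dump((s,c),open("d1.pkl","wb"))
for nm,lo,hi,z in(("red",(0,170,90),(4,255,255),.076),("orange",(5,180,120),(14,255,255),.042),("brass",(15,90,70),(30,255,255),.026),("blue",(105,120,30),(125,255,255),.08)):
    for b in blobs(c,lo,hi,(0,0,640,480),20): print(nm,b[0],b[1],cast(c,b[0],z,s)[0].round(4))
E
```

```text
[0.49041791 0.00627292 0.30091973] [ 6.89294056e-01  7.24481468e-01 -5.15995454e-04 -2.02119804e-04]
red [319.56  42.99] 746 [0.4811 0.1425 0.076 ]
orange [383.92 239.99] 246 [ 0.5583 -0.0387  0.042 ]
orange [258.94 241.51] 240 [ 0.425 -0.047  0.042]
brass [590.9   51.98] 3062 [0.7413 0.1551 0.026 ]
brass [295.91 193.4 ] 155 [0.4621 0.0038 0.026 ]
brass [347.57 192.88] 138 [0.5172 0.007  0.026 ]
brass [534.73 361.86] 695 [ 0.7621 -0.1916  0.026 ]
blue [306.93 363.72] 7210 [ 0.4824 -0.1702  0.08  ]
blue [135.87 356.09] 501 [ 0.2994 -0.1698  0.08  ]
blue [343.79 442.05] 133 [ 0.529  -0.2741  0.08  ]
```

View pics/wrist1.png

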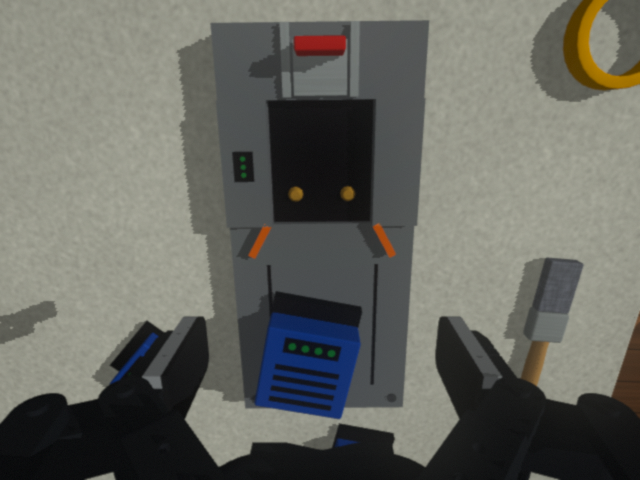

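Wrist view: the dock is upright in the image, with pegs at (296,193) and (348,193), the pocket at rows 99–221, and the tab at (320,43). The pack is skewed clockwise, its blue top running roughly from (274,312) to (343,417), with the lip towards the pocket. I'll measure it in the dock frame.

```bash
cat >> h.py <<'E'
th=np.deg2rad(93.5);XD=np.array([np.cos(th),np.sin(th)]);YD=np.array([-XD[1],XD[0]]);PK=np.array([.4878,.0365])
def dock(p): p=np.atleast_2d(p)[:,:2]-PK; return np.c_[p@XD,p@YD]
def toptop(c,s,roi,z):
    b=max(blobs(c,(105,120,30),(125,255,255),roi,200),key=lambda b:b[1])
    m=cv2.morphologyEx(b[2],cv2.MORPH_CLOSE,np.ones((25,25)))
    q=cv2.findContours(m,cv2.RETR_EXTERNAL,cv2.CHAIN_APPROX_NONE)[0][0][:,0]
    return q,dock(cast(c,q,z,s))
E
python3 - <<'E'
from h import *; import pickle
s,c=pickle.load(open("d1.pkl","rb"))
q,P=toptop(c,s,(200,280,430,440),.08)
r=cv2.minAreaRect((P*1000).astype(np.float32));print(r,cv2.boxPoints(r).round(1).tolist())
h=cv2.convexHull(q);a=cv2.approxPolyDP(h,4,True)[:,0];print(a.tolist(),(dock(cast(c,a,.08,s))*1000).round(1).tolist())
for uv,z in(((323,221),.03),((322,99),.037),((268,99),.037),((375,99),.037),((232,227),.03),((412,227),.03),((245,408),.03),((404,406),.03)):print(uv,(dock(cast(c,uv,z,s))*1000).round(1))
E
```

```text
((-210.46514892578125, 17.926956176757812), (99.69707489013672, 120.08570098876953), 78.11885070800781) [[-279.5, -18.5], [-162.0, -43.20000076293945], [-141.39999389648438, 54.29999923706055], [-259.0, 79.0999984741211]]
[[272, 312], [357, 327], [360, 345], [340, 417], [255, 404]] [[-143.6, 52.5], [-162.0, -35.1], [-183.5, -38.7], [-276.8, -17.7], [-257.9, 77.3]]
(323, 221) [[-60.9  -1. ]]
(322, 99) [[63.1 -1.4]]
(268, 99) [[63.8 51. ]]
(375, 99) [[ 62.5 -52.7]]
(232, 227) [[-66.5  98.1]]
(412, 227) [[-68.8 -97.7]]
(245, 408) [[-306.1  101.2]]
(404, 406) [[-305.3 -101.3]]
```

Call:
{"method": "move_arm", "body": {"steps": [{"hand":1,"slide":[-0.1,-0.1,0.1],"turn":[0,0,-0.011]},{"hand":1,"slide":[-0.2,-0.2,0.2],"turn":[0,0,-0.011]},{"hand":1,"slide":[-0.3,-0.27,0.3],"turn":[0,0,-0.011]},{"hand":1,"slide":[-0.44,-0.2725,0.4],"turn":[0,0,-0.011]},{"hand":1,"slide":[-0.44,-0.2725,0.45],"turn":[0,0,-0.011]},{"hand":1,"slide":[-0.44,-0.2725,0.45],"turn":[0,0,-0.011]},{"hand":1,"slide":[-0.44,-0.2725,0.45],"turn":[0,0,-0.011]}]}}

```text
clock: 3.08
eef_pos: [0.3908, -0.1742, 0.1222]
tcp_rot: [0.685, 0.729, 0.0, 0.0]
contact_force: [0.7, -0.1, 0.5]
finger_gap: -0.0001
grasp_force: 0.0
```

```bash
cat > st.py <<'E'
from bench import env
from h import *
s=env.observe();p=s["eef_pos"];Rm=R.from_quat(s["tcp_rot"]).as_matrix()
print("clk",round(s["clock"],2),"dock",(dock(p)*1000).round(1),"z",(p[2]*1000).round(1),"yaw",np.rad2deg(np.arctan2(Rm[1,0],Rm[0,0])).round(2),"F",np.round(s["contact_force"],1),"gap",round(s["finger_gap"],4))
E
python3 st.py; python3 - <<'E'
from bench import env
from h import *
s=env.observe();c=env.capture("wrist");cv2.imwrite("pics/wrist2.png",c["pixels"][:,:,::-1])
E
```

```text
clk 3.08 dock [[-204.4  109.7]] z 122.2 yaw 93.54 F [ 0.7 -0.1  0.5] gap -0.0001
```

View pics/wrist2.png

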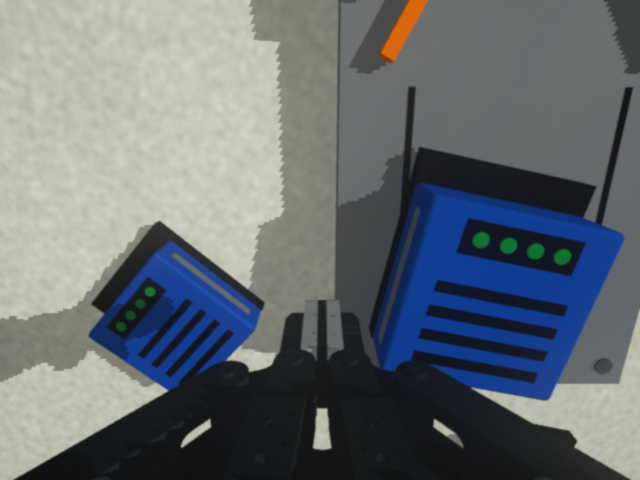

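The shut fingertips are at (322,320), clear of the pack's left side (bottom-left edge about (375,335)) and of the decoy at (180,310). I'll lower them beside the pack and push sideways.

Call:
{"method": "move_arm", "body": {"steps": [{"hand":1,"slide":[0,0,0.08],"turn":[0,0,0]},{"hand":1,"slide":[0,0,0.16],"turn":[0,0,0]},{"hand":1,"slide":[0,0,0.2075],"turn":[0,0,0]},{"hand":1,"slide":[0,0.02,0.2075],"turn":[0,0,0]},{"hand":1,"slide":[0,0.05,0.2075],"turn":[0,0,0]},{"hand":1,"slide":[0,0.06,0.2075],"turn":[0,0,0]},{"hand":1,"slide":[0,0.07,0.2075],"turn":[0,0,0]},{"hand":1,"slide":[0,0.08,0.2075],"turn":[0,0,0]},{"hand":1,"slide":[0,0.09,0.2075],"turn":[0,0,0]},{"hand":1,"slide":[0,0.1,0.2075],"turn":[0,0,0]},{"hand":1,"slide":[0,0.1,0.2075],"turn":[0,0,0]}]}}

```text
clock: 4.5
eef_pos: [0.4252, -0.1713, 0.0397]
tcp_rot: [0.685, 0.729, -0.005, -0.004]
contact_force: [-19.1, -1.1, 22.5]
finger_gap: 0.0002
grasp_force: 14.4
```

```bash
python3 st.py; cat > pk.py <<'E'
from bench import env
from h import *
import sys
n=sys.argv[1]; roi=tuple(map(int,sys.argv[2].split(",")));z=float(sys.argv[3])
s=env.observe();c=env.capture(n)
if len(sys.argv)>4: cv2.imwrite("pics/"+sys.argv[4],c["pixels"][:,:,::-1])
q,P=toptop(c,s if n=="wrist" else None,roi,z)
a=cv2.approxPolyDP(cv2.convexHull(q),4,True)[:,0];print(a.tolist());print((dock(cast(c,a,z,s if n=="wrist" else None))*1000).round(1).tolist())
E
python3 pk.py wrist 200,50,640,480 .08
```

```text
clk 4.5 dock [[-203.6   75.1]] z 39.7 yaw 93.54 F [-19.1  -1.1  22.5] gap 0.0002
[[402, 223], [415, 221], [639, 271], [639, 479], [604, 479], [373, 365], [363, 342]]
[[-151.5, 53.5], [-151.0, 50.1], [-165.2, -13.4], [-240.9, -32.1], [-241.1, -20.4], [-196.6, 59.6], [-188.5, 62.9]]
```

The reading was 19 N sideways and 22 N up, so the widening knuckles are probably resting on the pack's top edge. I'll back off and use a higher, tips-only contact.

Call:
{"method": "move_arm", "body": {"steps": [{"hand":1,"slide":[0,-0.03,0],"turn":[0,0,0]},{"hand":1,"slide":[0,-0.07,0],"turn":[0,0,0]},{"hand":1,"slide":[0,-0.07,-0.06],"turn":[0,0,0]},{"hand":1,"slide":[0,-0.07,-0.06],"turn":[0,0,0]}]}}

```text
clock: 5.05
eef_pos: [0.404, -0.1741, 0.0638]
tcp_rot: [0.685, 0.729, 0.0, 0.002]
contact_force: [0.6, -0.4, 0.2]
finger_gap: -0.0
grasp_force: 0.0
```

```bash
python3 st.py; python3 pk.py wrist 200,50,640,480 .08 wrist3.png;  python3 pk.py side 350,160,430,225 .08;python3 pk.py scene 180,222,250,275 .08
```

```text
clk 5.05 dock [[-205.1   96.5]] z 63.8 yaw 93.6 F [ 0.6 -0.4  0.2] gap -0.0
[[444, 203], [639, 244], [639, 463], [625, 479], [608, 479], [386, 370]]
[[-152.8, 56.9], [-167.0, -11.0], [-263.3, -35.2], [-272.0, -31.4], [-271.9, -24.2], [-217.5, 72.7]]
[[383, 163], [407, 192], [385, 212], [353, 193], [355, 182]]
[[-280.3, -22.5], [-218.4, 73.5], [-131.5, 59.5], [-146.1, -32.9], [-181.8, -47.6]]
[[233, 228], [231, 265], [189, 264], [194, 227]]
[[-161.5, 39.7], [-180.4, -78.8], [-276.9, -54.1], [-256.4, 64.5]]
```

View pics/wrist3.png

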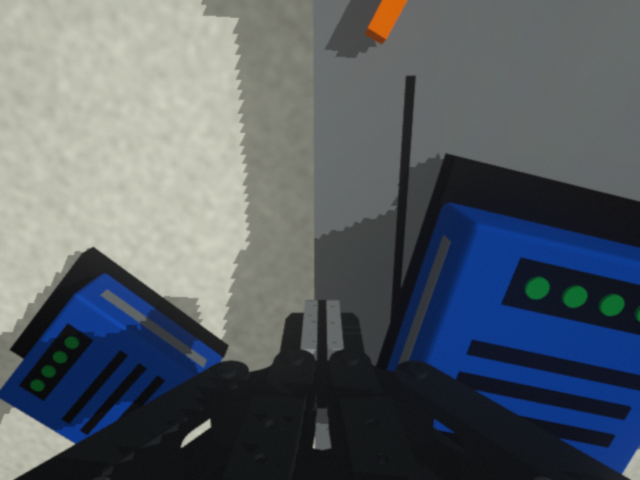

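Nothing has moved: the pack is still skewed by about -13°. The knuckles at (408,372) sit about 38 mm above the tips, and they would have caught the bevel. At z≈62 mm only the finger tips touch, so I'll push there.

Call:
{"method": "move_arm", "body": {"steps": [{"hand":1,"slide":[0,0.01,0.003],"turn":[0,0,0]},{"hand":1,"slide":[0,0.02,0.003],"turn":[0,0,0]},{"hand":1,"slide":[0,0.03,0.003],"turn":[0,0,0]},{"hand":1,"slide":[0,0.04,0.003],"turn":[0,0,0]},{"hand":1,"slide":[0,0.05,0.003],"turn":[0,0,0]},{"hand":1,"slide":[0,0.05,0.003],"turn":[0,0,0]}]}}

```text
clock: 5.95
eef_pos: [0.4231, -0.1719, 0.0612]
tcp_rot: [0.684, 0.729, 0.0, 0.0]
contact_force: [0.2, -0.2, 0.1]
finger_gap: -0.0002
grasp_force: 0.0
```

```bash
python3 st.py; python3 pk.py scene 180,222,250,275 .08
```

```text
clk 5.95 dock [[-204.    77.3]] z 61.2 yaw 93.63 F [ 0.2 -0.2  0.1] gap -0.0002
[[233, 228], [231, 265], [189, 264], [194, 227]]
[[-161.5, 39.7], [-180.4, -78.8], [-276.9, -54.1], [-256.4, 64.5]]
```

Call:
{"method": "move_arm", "body": {"steps": [{"hand":1,"slide":[0,0.01,0],"turn":[0,0,0]},{"hand":1,"slide":[0,0.02,0],"turn":[0,0,0]},{"hand":1,"slide":[0,0.03,0],"turn":[0,0,0]},{"hand":1,"slide":[0,0.0375,0],"turn":[0,0,0]},{"hand":1,"slide":[0,0.0375,0],"turn":[0,0,0]}]}}

```text
clock: 6.62
eef_pos: [0.4335, -0.1704, 0.0606]
tcp_rot: [0.685, 0.729, -0.003, -0.003]
contact_force: [-10.1, -1.4, 8.3]
finger_gap: 0.0002
grasp_force: 4.9
```

```bash
python3 st.py; python3 pk.py scene 180,222,250,275 .08;python3 pk.py wrist 200,50,640,480 .08
```

```text
clk 6.62 dock [[-203.2   66.8]] z 60.6 yaw 93.56 F [-10.1  -1.4   8.3] gap 0.0002
[[233, 229], [231, 267], [190, 267], [194, 229]]
[[-161.9, 36.3], [-181.1, -84.9], [-275.3, -63.8], [-257.0, 57.5]]
[[386, 209], [581, 252], [639, 271], [639, 383], [586, 454], [372, 366], [353, 310]]
[[-152.2, 46.5], [-166.7, -18.9], [-173.4, -39.7], [-218.2, -50.7], [-251.8, -38.0], [-211.4, 48.7], [-188.5, 56.2]]
```

Call:
{"method": "move_arm", "body": {"steps": [{"hand":1,"slide":[0,-0.01,-0.015],"turn":[0,0,0]},{"hand":1,"slide":[-0.05,-0.005,-0.015],"turn":[0,0,0]},{"hand":1,"slide":[-0.05,0.005,-0.015],"turn":[0,0,0]},{"hand":1,"slide":[-0.05,0.015,-0.015],"turn":[0,0,0]},{"hand":1,"slide":[-0.05,0.025,-0.015],"turn":[0,0,0]},{"hand":1,"slide":[-0.05,0.025,-0.015],"turn":[0,0,0]}]}}

```text
clock: 7.48
eef_pos: [0.4483, -0.1906, 0.0669]
tcp_rot: [0.685, 0.729, -0.001, -0.0]
contact_force: [-5.5, -1.5, 2.3]
finger_gap: -0.0004
grasp_force: 2.4
```

```bash
python3 st.py; python3 pk.py scene 180,222,250,275 .08;python3 pk.py wrist 200,50,640,480 .08
```

```text
clk 7.47 dock [[-224.3   53.3]] z 66.9 yaw 93.58 F [-5.5 -1.5  2.3] gap -0.0004
[[230, 232], [233, 270], [192, 274], [190, 236]]
[[-170.4, 27.8], [-177.6, -94.9], [-272.2, -86.1], [-268.4, 35.8]]
[[372, 175], [587, 195], [639, 206], [639, 328], [578, 449], [370, 363], [350, 306]]
[[-163.3, 37.4], [-169.9, -34.8], [-173.6, -53.0], [-220.2, -64.6], [-277.5, -53.4], [-235.6, 35.3], [-211.2, 43.5]]
```

Call:
{"method": "move_arm", "body": {"steps": [{"hand":1,"slide":[0,-0.04,0],"turn":[0,0,0]},{"hand":1,"slide":[0,-0.04,-0.12],"turn":[0,0,0]},{"hand":0.4,"slide":[-0.1,0,-0.25],"turn":[0,0,0]},{"hand":0.4,"slide":[-0.19,0.13,-0.335],"turn":[0,0,0]},{"hand":0.4,"slide":[-0.19,0.13,-0.335],"turn":[0,0,0]},{"hand":0.4,"slide":[-0.19,0.13,-0.335],"turn":[0,0,0]},{"hand":0.4,"slide":[-0.19,0.13,-0.335],"turn":[0,0,0]}]}}

```text
clock: 8.45
eef_pos: [0.5036, -0.2613, 0.1994]
tcp_rot: [0.684, 0.729, -0.0, -0.002]
contact_force: [0.5, 0.8, -0.8]
finger_gap: 0.0513
grasp_force: 0.0
```

```bash
python3 st.py; python3 pk.py wrist 100,0,540,400 .08 wrist4.png
```

```text
clk 8.45 dock [[-298.2    2.4]] z 199.4 yaw 93.62 F [ 0.5  0.8 -0.8] gap 0.0513
[[273, 26], [433, 46], [405, 206], [262, 191]]
[[-168.2, 32.5], [-178.8, -63.6], [-277.3, -53.2], [-267.2, 43.5]]
```

View pics/wrist4.png

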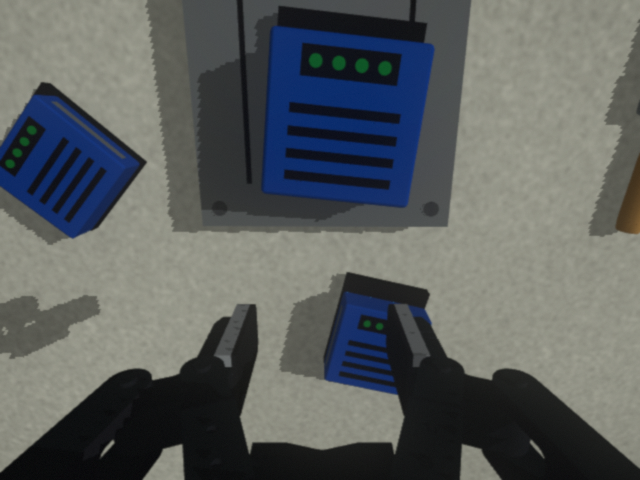

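The pack is now at yaw -6°, with its centre at dock (-214,-11) mm. One corrective push from the right, ahead of centre, should square it up.

Call:
{"method": "move_arm", "body": {"steps": [{"hand":1,"slide":[0.12,0.13,0],"turn":[0,0,0]},{"hand":1,"slide":[0.245,0.256,0.05],"turn":[0,0,0]},{"hand":1,"slide":[0.245,0.256,0.2],"turn":[0,0,0]},{"hand":1,"slide":[0.245,0.256,0.333],"turn":[0,0,0]},{"hand":1,"slide":[0.245,0.256,0.333],"turn":[0,0,0]},{"hand":1,"slide":[0.245,0.22,0.333],"turn":[0,0,0]},{"hand":1,"slide":[0.245,0.2,0.333],"turn":[0,0,0]},{"hand":1,"slide":[0.245,0.185,0.333],"turn":[0,0,0]},{"hand":1,"slide":[0.245,0.17,0.333],"turn":[0,0,0]},{"hand":1,"slide":[0.245,0.158,0.333],"turn":[0,0,0]},{"hand":1,"slide":[0.245,0.158,0.333],"turn":[0,0,0]}]}}

```text
clock: 9.88
eef_pos: [0.5653, -0.1616, 0.0703]
tcp_rot: [0.684, 0.729, 0.002, 0.003]
contact_force: [3.7, 0.9, 4.2]
finger_gap: -0.0002
grasp_force: 3.1
```

```bash
python3 st.py; python3 pk.py scene 180,215,250,280 .08
```

```text
clk 9.88 dock [[-202.5  -65.3]] z 70.3 yaw 93.61 F [3.7 0.9 4.2] gap -0.0002
[[189, 233], [198, 232], [207, 240], [217, 268], [191, 271]]
[[-270.1, 46.5], [-248.0, 45.1], [-228.6, 13.3], [-213.6, -80.7], [-273.8, -76.5]]
```

Call:
{"method": "move_arm", "body": {"steps": [{"hand":1,"slide":[0,0.05,0],"turn":[0,0,0]},{"hand":1,"slide":[0,0.05,-0.12],"turn":[0,0,0]},{"hand":0.4,"slide":[-0.1,0,-0.25],"turn":[0,0,0]},{"hand":0.4,"slide":[-0.245,-0.152,-0.333],"turn":[0,0,0]},{"hand":0.4,"slide":[-0.245,-0.152,-0.333],"turn":[0,0,0]},{"hand":0.4,"slide":[-0.245,-0.152,-0.333],"turn":[0,0,0]},{"hand":0.4,"slide":[-0.245,-0.152,-0.333],"turn":[0,0,0]}]}}

```text
clock: 10.8
eef_pos: [0.5071, -0.262, 0.2003]
tcp_rot: [0.685, 0.729, -0.0, -0.001]
contact_force: [0.0, 1.2, 0.1]
finger_gap: 0.0513
grasp_force: 0.0
```

```bash
python3 st.py; python3 pk.py wrist 100,0,540,400 .08
```

```text
clk 10.8 dock [[-299.2   -1. ]] z 200.3 yaw 93.59 F [0.  1.2 0.1] gap 0.0513
[[247, 31], [409, 44], [389, 204], [246, 195]]
[[-171.9, 44.7], [-178.8, -52.8], [-277.3, -45.9], [-271.2, 51.0]]
```

The pack is nearly square: yaw -4°, lateral offset -1 mm. Now I'll push from behind with both fingers.

Call:
{"method": "move_arm", "body": {"steps": [{"hand":0.4,"slide":[-0.0075,0,0.13],"turn":[0,0,0]},{"hand":0.4,"slide":[-0.0075,0,0.26],"turn":[0,0,0]},{"hand":0.4,"slide":[-0.0075,0,0.35],"turn":[0,0,0]},{"hand":0.4,"slide":[-0.0075,0,0.3875],"turn":[0,0,0]},{"hand":0.4,"slide":[0.02,0,0.3875],"turn":[0,0,0]},{"hand":0.4,"slide":[0.04,0,0.3875],"turn":[0,0,0]},{"hand":0.4,"slide":[0.06,0,0.3875],"turn":[0,0,0]},{"hand":0.4,"slide":[0.08,0,0.3875],"turn":[0,0,0]},{"hand":0.4,"slide":[0.11,0,0.3875],"turn":[0,0,0]},{"hand":0.4,"slide":[0.14,0,0.3875],"turn":[0,0,0]},{"hand":0.4,"slide":[0.17,0,0.3875],"turn":[0,0,0]},{"hand":0.4,"slide":[0.2,0,0.3875],"turn":[0,0,0]},{"hand":0.4,"slide":[0.23,0,0.3875],"turn":[0,0,0]},{"hand":0.4,"slide":[0.26,0,0.3875],"turn":[0,0,0]},{"hand":0.4,"slide":[0.26,0,0.3875],"turn":[0,0,0]}]}}

```text
clock: 12.72
eef_pos: [0.5024, -0.1584, 0.0476]
tcp_rot: [0.684, 0.729, 0.001, 0.001]
contact_force: [0.8, -1.1, 0.5]
finger_gap: 0.0515
grasp_force: 0.7
```

```bash
python3 st.py; python3 pk.py scene 180,190,340,300 .08; python3 pk.py wrist 0,0,640,400 .08 wrist5.png
```

```text
clk 12.72 dock [[-195.5   -2.7]] z 47.6 yaw 93.66 F [ 0.8 -1.1  0.5] gap 0.0515
[[263, 222], [271, 259], [230, 265], [227, 228]]
[[-85.0, 44.0], [-85.3, -81.1], [-182.7, -78.3], [-176.1, 43.0]]
[[515, 0], [468, 335], [164, 334], [117, 0]]
[[-88.5, -49.2], [-182.6, -48.5], [-182.3, 48.7], [-88.7, 49.0]]
```

View pics/wrist5.png

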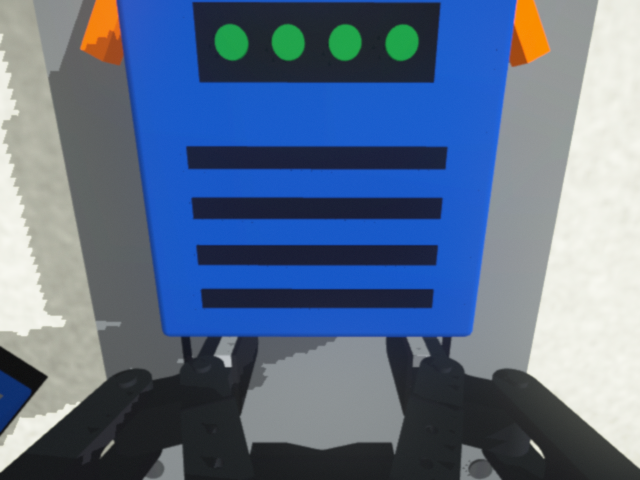

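The pack is square, with its back edge at row 335 and centred between the cheeks. I'll keep pushing towards the pocket.

Call:
{"method": "move_arm", "body": {"steps": [{"hand":0.4,"slide":[0.025,0,0],"turn":[0,0,0]},{"hand":0.4,"slide":[0.05,0,0],"turn":[0,0,0]},{"hand":0.4,"slide":[0.075,0,0],"turn":[0,0,0]},{"hand":0.4,"slide":[0.1,0,0],"turn":[0,0,0]},{"hand":0.4,"slide":[0.125,0,0],"turn":[0,0,0]},{"hand":0.4,"slide":[0.15,0,0],"turn":[0,0,0]},{"hand":0.4,"slide":[0.175,0,0],"turn":[0,0,0]},{"hand":0.4,"slide":[0.2,0,0],"turn":[0,0,0]},{"hand":0.4,"slide":[0.225,0,0],"turn":[0,0,0]},{"hand":0.4,"slide":[0.25,0,0],"turn":[0,0,0]},{"hand":0.4,"slide":[0.27,0,0],"turn":[0,0,0]},{"hand":0.4,"slide":[0.27,0,0],"turn":[0,0,0]}]}}

```text
clock: 14.32
eef_pos: [0.495, -0.051, 0.0465]
tcp_rot: [0.684, 0.729, 0.0, 0.0]
contact_force: [1.6, -2.5, 0.8]
finger_gap: 0.0511
grasp_force: 1.0
```

```bash
python3 st.py; python3 pk.py scene 180,190,400,300 .075;  python3 pk.py side 250,150,420,330 .075; python3 pk.py wrist 0,0,640,400 .08
```

```text
clk 14.32 dock [[-87.8  -1.8]] z 46.5 yaw 93.62 F [ 1.6 -2.5  0.8] gap 0.0511
[[306, 218], [314, 252], [273, 258], [273, 220]]
[[24.8, 38.9], [20.3, -77.6], [-79.7, -74.8], [-58.7, 50.3]]
[[330, 210], [367, 225], [366, 237], [346, 266], [308, 248], [308, 238]]
[[-73.1, -52.3], [-78.0, 42.1], [-45.3, 57.3], [48.4, 60.5], [50.1, -33.5], [26.1, -48.9]]
[[512, 0], [478, 333], [164, 332], [132, 0]]
[[18.8, -47.3], [-73.7, -50.4], [-73.4, 49.0], [18.7, 45.6]]
```

Call:
{"method": "move_arm", "body": {"steps": [{"hand":0.4,"slide":[0.008,0,0],"turn":[0,0,0]},{"hand":0.4,"slide":[0.014,0,0],"turn":[0,0,0]},{"hand":0.4,"slide":[0.02,0,0],"turn":[0,0,0]},{"hand":0.4,"slide":[0.026,0,0],"turn":[0,0,0]},{"hand":0.4,"slide":[0.031,0,0],"turn":[0,0,0]},{"hand":0.4,"slide":[0.035,0,0],"turn":[0,0,0]},{"hand":0.4,"slide":[0.039,0,0],"turn":[0,0,0]},{"hand":0.4,"slide":[0.039,0,0],"turn":[0,0,0]}]}}

```text
clock: 15.48
eef_pos: [0.4935, -0.0352, 0.0461]
tcp_rot: [0.684, 0.729, 0.0, -0.0]
contact_force: [-0.0, -1.9, -1.5]
finger_gap: 0.0514
grasp_force: 1.3
```

```bash
python3 st.py; python3 pk.py scene 180,190,400,300 .071;  python3 pk.py side 250,150,420,330 .071 side2.png; python3 pk.py wrist 0,0,640,400 .071
```

```text
clk 15.47 dock [[-71.9  -1.3]] z 46.1 yaw 93.62 F [-0.  -1.9 -1.5] gap 0.0514
[[311, 217], [320, 251], [280, 258], [279, 222]]
[[38.8, 43.4], [35.9, -74.3], [-62.9, -75.1], [-44.5, 43.8]]
[[328, 217], [364, 233], [363, 244], [341, 272], [304, 254], [305, 242]]
[[-55.0, -46.6], [-56.6, 46.5], [-27.2, 60.1], [65.0, 58.2], [66.1, -33.4], [36.5, -50.1]]
[[507, 0], [464, 321], [177, 321], [134, 0]]
[[36.9, -49.6], [-58.4, -48.9], [-58.6, 48.3], [36.8, 49.0]]
```

View pics/side2.png

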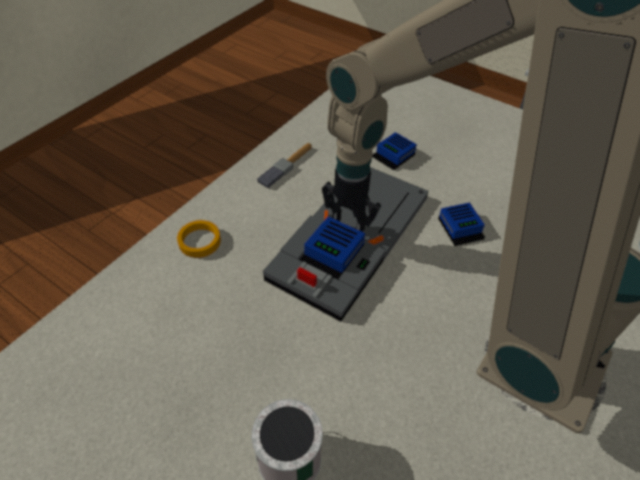

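The pack looks seated at (335,245), and its back-edge width matches a top height of 71 mm. I'll back off and check it from above before going for the tab.

Call:
{"method": "move_arm", "body": {"steps": [{"hand":0.4,"slide":[-0.03,0,0],"turn":[0,0,0]},{"hand":0.4,"slide":[-0.04,0,-0.1],"turn":[0,0,0]},{"hand":1,"slide":[-0.04,0,-0.25],"turn":[0,0,0]},{"hand":1,"slide":[0.1,0,-0.4],"turn":[0,0,0]},{"hand":1,"slide":[0.2,0,-0.51],"turn":[0,0,0]},{"hand":1,"slide":[0.28,0,-0.51],"turn":[0,0,0]},{"hand":1,"slide":[0.28,0,-0.51],"turn":[0,0,0]},{"hand":1,"slide":[0.28,0,-0.51],"turn":[0,0,0]}]}}

```text
clock: 16.62
eef_pos: [0.4864, 0.076, 0.2497]
tcp_rot: [0.684, 0.729, -0.0, -0.0]
contact_force: [0.6, 0.3, 0.0]
finger_gap: -0.0001
grasp_force: 0.0
```

```bash
python3 st.py; python3 pk.py wrist 100,0,540,400 .071 wrist6.png;python3 pk.py scene 250,200,350,290 .071;  python3 pk.py side 290,200,380,300 .071; python3 - <<'E'
from bench import env
from h import *
s=env.observe();c=env.capture("wrist")
for nm,lo,hi,z in(("red",(0,170,90),(4,255,255),.076),("orange",(5,180,120),(14,255,255),.042)):
    for b in blobs(c,lo,hi,(0,0,640,480),60): print(nm,b[0],b[1],(dock(cast(c,b[0],z,s))*1000).round(1))
E
```

```text
clk 16.62 dock [[39.5 -1. ]] z 249.7 yaw 93.62 F [0.6 0.3 0. ] gap -0.0001
[[374, 203], [380, 212], [375, 319], [270, 319], [263, 234], [267, 205]]
[[49.1, -43.7], [41.5, -49.0], [-58.9, -49.2], [-59.0, 46.8], [22.1, 49.6], [47.3, 45.2]]
[[311, 217], [320, 251], [280, 258], [273, 224]]
[[38.8, 43.4], [35.9, -74.3], [-62.9, -75.1], [-60.6, 40.2]]
[[328, 217], [364, 234], [363, 244], [341, 272], [304, 254], [305, 242]]
[[-55.0, -46.6], [-54.0, 48.0], [-27.2, 60.1], [65.0, 58.2], [66.1, -33.4], [36.5, -50.1]]
red [321.51 130.08] 827 [[107.    0.4]]
orange [388.57 323.06] 287 [[-79.7 -66.3]]
orange [251.9  327.29] 191 [[-84.6  70.3]]
```

View pics/wrist6.png

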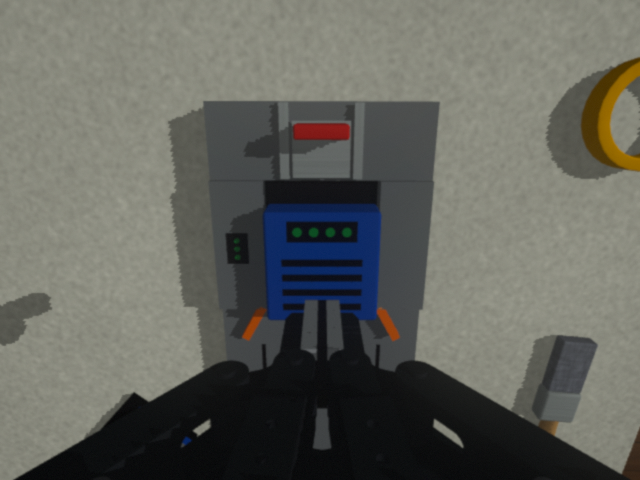

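The pack is home: back edge at -60 mm, centred, and the top-edge width matches z = 71 mm. The tab is at pixel (321,130). I'll go beyond it and push it back.

Call:
{"method": "move_arm", "body": {"steps": [{"hand":1,"slide":[0.13,0,0],"turn":[0,0,0]},{"hand":1,"slide":[0.254,0,0.08],"turn":[0,0,0]},{"hand":1,"slide":[0.26,0,0.2],"turn":[0,0,0]},{"hand":1,"slide":[0.26,0,0.33],"turn":[0,0,0]},{"hand":1,"slide":[0.26,0,0.44],"turn":[0,0,0]},{"hand":1,"slide":[0.26,0,0.495],"turn":[0,0,0]},{"hand":1,"slide":[0.26,0,0.495],"turn":[0,0,0]},{"hand":1,"slide":[0.24,0,0.495],"turn":[0,0,0]},{"hand":1,"slide":[0.22,0,0.495],"turn":[0,0,0]},{"hand":1,"slide":[0.205,0,0.495],"turn":[0,0,0]},{"hand":1,"slide":[0.19,0,0.495],"turn":[0,0,0]},{"hand":1,"slide":[0.175,0,0.495],"turn":[0,0,0]},{"hand":1,"slide":[0.165,0,0.495],"turn":[0,0,0]},{"hand":1,"slide":[0.157,0,0.495],"turn":[0,0,0]},{"hand":1,"slide":[0.157,0,0.495],"turn":[0,0,0]}]}}

```text
clock: 18.7
eef_pos: [0.4824, 0.1385, 0.0519]
tcp_rot: [0.685, 0.729, -0.0, 0.0]
contact_force: [1.0, 1.1, -0.6]
finger_gap: 0.0
grasp_force: 0.3
```

```bash
python3 st.py
```

```text
clk 18.7 dock [[102.2  -0.9]] z 51.9 yaw 93.59 F [ 1.   1.1 -0.6] gap 0.0
```

Call:
{"method": "move_arm", "body": {"steps": [{"hand":1,"slide":[-0.006,0,0],"turn":[0,0,0]},{"hand":1,"slide":[-0.01,0,0],"turn":[0,0,0]},{"hand":1,"slide":[-0.01,0,0],"turn":[0,0,0]}]}}

```text
clock: 19.08
eef_pos: [0.4823, 0.1384, 0.0521]
tcp_rot: [0.684, 0.73, 0.003, -0.003]
contact_force: [-1.1, 10.5, 1.1]
finger_gap: -0.0001
grasp_force: 5.5
```

```bash
python3 st.py
```

```text
clk 19.07 dock [[102.   -0.7]] z 52.1 yaw 93.72 F [-1.1 10.5  1.1] gap -0.0001
```

It hit a firm stop at 102 mm with 10 N. I'll retreat and verify.

Call:
{"method": "move_arm", "body": {"steps": [{"hand":1,"slide":[0.03,0,0],"turn":[0,0,0]},{"hand":1,"slide":[0.07,0,0],"turn":[0,0,0]},{"hand":1,"slide":[0.08,0,-0.15],"turn":[0,0,0]},{"hand":1,"slide":[0.08,0,-0.3],"turn":[0,0,0]},{"hand":1,"slide":[0,0,-0.45],"turn":[0,0,0]},{"hand":1,"slide":[-0.14,0,-0.495],"turn":[0,0,0]},{"hand":1,"slide":[-0.147,0,-0.495],"turn":[0,0,0]},{"hand":1,"slide":[-0.147,0,-0.495],"turn":[0,0,0]},{"hand":1,"slide":[-0.147,0,-0.495],"turn":[0,0,0]}]}}

```text
clock: 20.2
eef_pos: [0.4855, 0.0773, 0.2487]
tcp_rot: [0.684, 0.729, -0.001, -0.001]
contact_force: [-0.7, 0.6, -0.6]
finger_gap: -0.0003
grasp_force: 0.0
```

```bash
python3 st.py; python3 pk.py wrist 100,0,540,400 .071 wrist7.png; python3 - <<'E'
from bench import env
from h import *
s=env.observe();c=env.capture("wrist")
for b in blobs(c,(0,170,90),(4,255,255),(0,0,640,480),60): print(b[0],b[1],(dock(cast(c,b[0],.076,s))*1000).round(1))
E
```

```text
clk 20.2 dock [[40.8 -0.2]] z 248.7 yaw 93.69 F [-0.7  0.6 -0.6] gap -0.0003
[[376, 205], [382, 215], [377, 320], [271, 321], [264, 228], [268, 207]]
[[49.1, -44.0], [40.6, -49.4], [-57.8, -49.7], [-59.2, 47.0], [29.0, 49.6], [47.2, 45.5]]
[322.47 159.05] 901 [[87.1  0.3]]
```

View pics/wrist7.png

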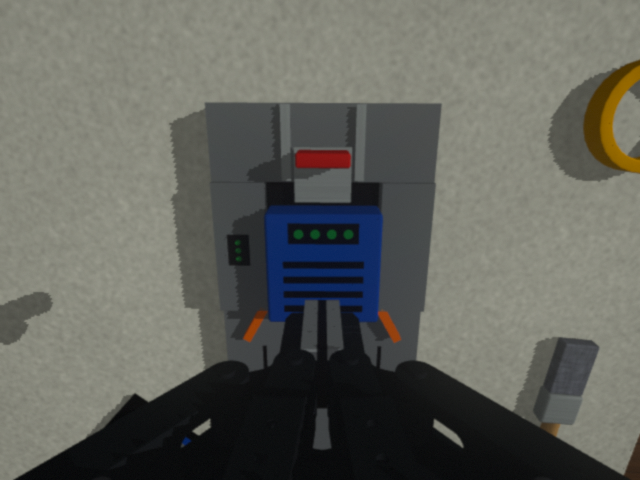

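```bash
python3 - <<'E'
from bench import env
from h import *
s=env.observe();c=env.capture("wrist")
import copy
for f in("wrist6","wrist7"):
    d=dict(c);d["pixels"]=cv2.imread(f"pics/{f}.png")[:,:,::-1].copy()
    ss=copy.deepcopy(dict(s)); 
    if f=="wrist6": ss["eef_pos"]=np.array([.4864,.076,.2497]);ss["tcp_rot"]=np.array([.6842,.7293,0,0])
    b=max(blobs(d,(0,120,60),(6,255,255),(250,90,400,200),60),key=lambda b:b[1]);ys,xs=np.where(b[2])
    r=[np.median([ys[xs==x].min() for x in range(300,345)])-.5,np.median([ys[xs==x].max() for x in range(300,345)])+.5]
    print(f,r,[(dock(cast(d,(322,v),.076,ss))*1000).round(1)[0,0] for v in r], d["pixels"][int(r[0])-1:int(r[1])+2,322,0])
# keeper plate edge at z~.040 in wrist7, row ~202; pocket far edge row 182
for v,z in((202,.039),(182,.037)): print(v,(dock(cast(c,(322,v),z,s))*1000).round(1))
E
```

```text
wrist6 [np.float64(122.5), np.float64(139.5)] [np.float64(113.2), np.float64(100.5)] [ 98 102 103 115 130 136 135 135 134 134 132 131 130 130 130 129 125 109
  90  71]
wrist7 [np.float64(149.5), np.float64(167.5)] [np.float64(94.4), np.float64(80.5)] [ 95  97  93  91  99 115 128 132 131 130 129 129 128 127 127 126 124 125
 115  97  73]
202 [[44.6  0.4]]
182 [[62.5  0.5]]
```

The tab's inner edge is at 80.5 mm, against 80 mm expected when closed. The travel I measured is only 20 mm, so I'll press once more, a little harder, to confirm it's at the stop.

Call:
{"method": "move_arm", "body": {"steps": [{"hand":1,"slide":[0.13,0,0],"turn":[0,0,0]},{"hand":1,"slide":[0.25,0,0.08],"turn":[0,0,0]},{"hand":1,"slide":[0.26,0,0.2],"turn":[0,0,0]},{"hand":1,"slide":[0.26,0,0.33],"turn":[0,0,0]},{"hand":1,"slide":[0.25,0,0.44],"turn":[0,0,0]},{"hand":1,"slide":[0.22,0,0.48],"turn":[0,0,0]},{"hand":1,"slide":[0.19,0,0.48],"turn":[0,0,0]},{"hand":1,"slide":[0.165,0,0.48],"turn":[0,0,0]},{"hand":1,"slide":[0.155,0,0.48],"turn":[0,0,0]},{"hand":1,"slide":[0.147,0,0.48],"turn":[0,0,0]},{"hand":1,"slide":[0.139,0,0.48],"turn":[0,0,0]},{"hand":1,"slide":[0.139,0,0.48],"turn":[0,0,0]}]}}

```text
clock: 21.85
eef_pos: [0.4846, 0.1383, 0.0604]
tcp_rot: [0.683, 0.73, 0.007, -0.005]
contact_force: [-1.8, 18.5, 3.3]
finger_gap: 0.0004
grasp_force: 9.0
```

```bash
python3 st.py
```

```text
clk 21.85 dock [[101.8  -3.1]] z 60.4 yaw 93.78 F [-1.8 18.5  3.3] gap 0.0004
```

It held at the same position under 18.5 N, so this is the hard stop. I'll retreat and hand in.

Call:
{"method": "move_arm", "body": {"steps": [{"hand":1,"slide":[0.03,0,0],"turn":[0,0,0]},{"hand":1,"slide":[0.08,0,0],"turn":[0,0,0]},{"hand":1,"slide":[0.1,0,-0.15],"turn":[0,0,0]},{"hand":1,"slide":[0.1,0,-0.3],"turn":[0,0,0]},{"hand":1,"slide":[-0.02,0,-0.45],"turn":[0,0,0]},{"hand":1,"slide":[-0.139,0,-0.48],"turn":[0,0,0]},{"hand":1,"slide":[-0.139,0,-0.48],"turn":[0,0,0]},{"hand":1,"slide":[-0.139,0,-0.48],"turn":[0,0,0]},{"hand":1,"slide":[-0.139,0,-0.48],"turn":[0,0,0]}]}}

```text
clock: 22.98
eef_pos: [0.4857, 0.0771, 0.2492]
tcp_rot: [0.684, 0.729, -0.001, -0.001]
contact_force: [-0.3, -0.4, 0.7]
finger_gap: 0.0001
grasp_force: 0.0
```

```bash
python3 st.py; python3 pk.py wrist 100,0,540,400 .071; python3 - <<'E'
from bench import env
from h import *
s=env.observe();c=env.capture("wrist")
for b in blobs(c,(0,170,90),(4,255,255),(0,0,640,480),60): print(b[0],(dock(cast(c,b[0],.076,s))*1000).round(1))
print(env.hand_in())
E
```

```text
clk 22.98 dock [[40.6 -0.4]] z 249.2 yaw 93.68 F [-0.3 -0.4  0.7] gap 0.0001
[[376, 205], [381, 214], [376, 320], [270, 320], [264, 237], [268, 206]]
[[48.8, -44.5], [41.1, -49.1], [-58.4, -49.3], [-58.7, 47.5], [20.7, 49.6], [47.7, 45.1]]
[321.93 158.42] [[87.3  0.5]]
the job is handed in; nothing more can be done
None
```

The job is handed in at about 23 s: by my camera measurements the pack sits home and flat on the pegs and the keeper is closed to its stop over the lip. The hand-in returned no verdict, and I measured about 20 mm of keeper travel where 25 mm was expected, though it held firm at 18.5 N.

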